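# Load the finishing grill and wind its hood down

### The arm

A 6-joint arm with a two-finger parallel gripper is mounted at the origin on the work surface. World frame = base frame: x ahead of the robot, y to its left, z up, the work surface at z = 0. Lengths are in m, angles in rad, forces in N, time in s.
With the tool pointing down it reaches from about 0.425 to 0.95 m from the base axis. Payload 3.5 kg.
Tool frame: the origin (TCP) lies on the centre line of the jaws, within the pads' length; the fingertips stand 8 mm ahead of it and the grasp point (between the pads) lies 11 mm behind it; z points along the fingers, y is the line along which they close (so a half turn about z gives the same grasp; the last joint's range is limited). The gripper opens to 85 mm and grips with 20 to 120 N. Pads are 22 mm wide; open, the fingers measure 114 mm over their backs; the gripper's body (76 mm by 85 mm) begins 54 mm behind the grasp point. The pads swing forward as they close: fully open they stand 13 mm farther back than shut.
Start: joints at [1.15, 0.286, 1.577, -0, 1.279, -0.15], TCP at [0.181, 0.65, 0.239] pointing down, gripper open.
Joint ranges: [-2.77, 2.77], [-0.9, 2.22], [0.21, 2.48], [-1.53, 4.67], [0.24, 2.81], [-2.84, 2.84]. Speed limits (rad/s): [2.79, 2.79, 3.14, 3.14, 3.14, 3.14].

### API

Orientations are given as a unit quaternion [x, y, z, w].
In Python, from plant import ctrl gives the robot as it stands. The module is installed in compiled form; this text tells all that it offers.
- The arm moves only by the tool send_rows, never from a script. Its argument "steps" is a list of rows, each a list of 5 numbers: the shift along the tool's x, y, z in m, then the turn about the tool's z in degrees, then the opening, from -1 (shut) to 1 (fully open). A call has 1 to 12 rows; each row is the pose to reach, as a shift and turn from the pose commanded when the call began, along the tool's axes at that moment; what a row does not reach only later rows make up. A row lasts 1/10 s, in which the tool goes at most 50 mm and 8.59 degrees, less where a joint would pass 70% of its speed; a pose out of reach is approached as far as the arm can. A call with a gripper value outside its range is refused whole. The fingers move at their own pace and stop on an object; "squeeze" is the grip in N (left out, the last holds). Time passes only in rows, so rows that repeat a pose let the fingers close. It gives the time, the measured TCP pose, the force, the opening and the grip force at its end, in the units of the state.
- ctrl.get_state(): the state, without advancing time (a new reading comes with each control period).
- ctrl.read_camera(name): name is "scene" or "top" or "wrist"; returns the picture (420x560x3 uint8, red, green, blue); there is no depth.
- ctrl.calibration(name): a dict with "intrinsics" (3x3 intrinsics, pixels), "k1" (the pictures are not rectified: a ray, as slopes to the right and down, at radius r is drawn at 1 + k1 r^2 times it, then the intrinsics apply), "extrinsics" (4x4, takes a point from world to camera coordinates); the wrist camera has in their place "tool_from_camera" (4x4, takes a point from camera to tool coordinates, whose origin is the TCP and whose axes are the flange's). Camera axes: x right, y up, looking along -z (the intrinsics and any distortion apply to the point x, -y, -z); pixel columns grow to the right and rows downward; lengths in m; the calibration is good to about 2 mm. A picture is of the moment at which its call begins: read the wrist's pose just before it. calibration takes no time and is no camera call.
- ctrl.sign_off(): hands the job in; it is judged then, once.
The state is a dict: "time": time; "qpos": joint angles; "dq": joint speeds; "joint_efforts": joint torques, N m; "eef_pos": TCP position; "tcp_rot": TCP orientation; "contact_force": force on the tool from outside, world axes, zero at the start; "wrist_torque": the same for the moment, N m; "opening": opening from 0.0 (shut) to 1.0 (fully open); "finger_force": force on a finger pad.
Only numpy, scipy, OpenCV 4.12 (cv2) and the standard library are available. Lean on these libraries where they do the work, as an engineer would, in place of code of your own. Each camera call takes 0.05 s, during which the arm holds its last target. There are 200 camera calls.

### The job

Slide the tray with the bread fully home into the opening of the little red-hooded grill, handle outwards and the bread still on it. Then turn the handwheel on top clockwise by its red knob, more than a full turn, until the hood is right down on its stop, and let go. Leave the other things on the counter where they stand.

Things in the scene. Friction and masses are not known exactly. Their poses are not given: they have to be found in the camera images.
- grill: Fixed steel grill, 190 deep (x), 200 wide (y), 212 high plus handwheel. Origin: centre of underside. Open front faces its -x; back wall's inner face at x=85. The tray slides on the bare counter between plinths 45 high, inner faces y=+-69, x -95 to 95, flared at the mouth to x=-134, y=+-98. Red hood (155 x 160) hangs between thin posts under a fixed plate (z 200 to 212).
- hood_underside (a point): Centre of the underside of the red hood. 105 above the counter when fully up, 55 when fully down; at the start 90 to 105.
- wheel (a joint): Handwheel angle in rad, vertical axis through the grill's origin; grows clockwise seen from above and lowers the hood 5.7 mm per rad. 0 = hood fully up, 8.8 = hard stop, hood fully down (knob then points to the grill's front, its -x). Starts 0 to 2.5, so 6.3 to 8.8 rad have to be turned. Needs about 2 to 3 N at the knob; stays where it is left.
- wheel_axis (a point): Point on the wheel's vertical axis, 272 above the counter, level with the middle of the knob. The black rim has radius 70, top at 243.
- wheel_knob (a point): Grip point of the red upright cylinder knob on the wheel, 26 dia x 50 tall (246 to 296 above the counter), 65 from the wheel's axis. It spins freely on its own pin, so it can be held with a fixed gripper heading all the way round. Point is 272 above the counter.
- tray: Aluminium tray, loose, about 0.22 kg: pan 170 (x) x 130 (y) x 18 high, walls 3. Origin: centre of the pan's underside. A black handle plate stands at its own -x end. When home its axes agree with the grill's and its origin lies at the grill's origin (pan against the back wall).
- tray_grip (a point): Grip point of the tray's black upright handle plate: 165 from the tray's origin along -x, 52 above its underside; plate 12 thick (x), 80 wide (y), from 28 to 66 above the underside. Pinch it across x from above; two bars at y = +-30 join it to the pan.
- bread: Grilled flat bread with dark stripes lying on the tray, 130 x 70 x 26, loose, about 0.1 kg. Origin: centre of its underside.
- oil_bottle: amber glass oil bottle with steel cap, 60 dia x 190 high, loose, upright. Origin: centre of its underside. Bystander, not to be moved.
- pepper_mill: dark turned-wood pepper mill, 56 dia x 155 high, loose, upright. Origin: centre of its underside. Bystander, not to be moved.
- jar: jar with brass-coloured lid and paper label, 64 dia x 100 high, loose, upright. Origin: centre of its underside. Bystander, not to be moved.
- tongs: small steel tongs lying flat beside the tray, about 165 long x 45 wide x 16 high, loose; long axis x. Origin: centre of its underside. Bystander, not to be moved.
- ramekin: white ceramic ramekin, 70 dia x 45 high, loose. Origin: centre of its underside. Bystander, not to be moved.
There are look-alikes about, which are no part of the job. Leave any pink or turquoise look-alike of the bread alone.

How it is judged:
By the outcome, as a careful person would: the job done as asked, in the order asked, and still so for the second after the job is handed in, with the robot touching nothing.
It also fails if it takes over 72 s, if anything falls off the work surface, if the arm or the gripper's body presses on something with over 40 N, if the wrist force passes 120 N, or if a joint passes its speed limit or range.

## Working session

There is one attempt and no reset: what is moved stays moved. The work goes in short steps, Python scripts to look and compute and a tool call to move; the robot and the scene stay as the last step left them, time stands still between calls to the robot, and variables do not carry over. Pictures are saved under pics/ and viewed, at most 10 in all, crops included, and the job is handed in when it is done.

Besides the shell and the picture viewer there is one more tool, called after "Emit:" in YAML: its name, and indented under it one key for each argument. send_rows: Moves the arm, as the interface text tells. Its arguments: {"type":"object","properties":{"steps":{"type":"array","items":{"type":"array","items":{"type":"number"}}},"squeeze":{"type":"number"}},"required":["steps"]}

```bash
mkdir -p pics; cat > h.py <<'E'
import numpy as np, cv2
from plant import ctrl
from scipy.spatial.transform import Rotation as R
def grab(n,f):
    s=ctrl.get_state(); im=ctrl.read_camera(n); cv2.imwrite('pics/'+f,im[:,:,::-1]); return s,im
def pose(s): return np.array(s['eef_pos']),R.from_quat(s['tcp_rot']).as_matrix()
def ray(n,u,v,s=None):
    c=ctrl.calibration(n);K=np.array(c['intrinsics']);k=c['k1']
    d=np.array([(u-K[0,2])/K[0,0],(v-K[1,2])/K[1,1]]);p=d.copy()
    for _ in range(30): p=d/(1+k*(p@p))
    r=np.array([p[0],-p[1],-1])
    if n=='wrist':
        T=np.array(c['tool_from_camera']);P,M=pose(s)
        return P+M@T[:3,3], M@T[:3,:3]@r
    E=np.array(c['extrinsics']); return -E[:3,:3].T@E[:3,3], E[:3,:3].T@r
def at(n,u,v,z,s=None):
    o,r=ray(n,u,v,s); return o+r*(z-o[2])/r[2]
def proj(n,X,s=None):
    c=ctrl.calibration(n);K=np.array(c['intrinsics']);k=c['k1'];X=np.array(X,float)
    if n=='wrist':
        T=np.array(c['tool_from_camera']);P,M=pose(s); q=T[:3,:3].T@(M.T@(X-P)-T[:3,3])
    else:
        E=np.array(c['extrinsics']);q=E[:3,:3]@X+E[:3,3]
    p=np.array([q[0],-q[1]])/-q[2]; p=p*(1+k*(p@p)); return K[:2,:2]@p+K[:2,2]
def shift(s,target):  # tool-axes shift from measured pose
    P,M=pose(s); return np.round(M.T@(np.array(target)-P),4)
E
python3 - <<'E'
from h import *
s,a=grab('top','top1.png'); _,b=grab('scene','scene1.png')
print(s['eef_pos'],s['tcp_rot'],pose(s)[1].round(3)); print(ctrl.calibration('top')); print(ctrl.calibration('wrist'))
E
```

```text
[0.18026284 0.64981073 0.23791387] [ 1.35001872e-01  9.90844621e-01 -1.14074563e-03 -3.61620465e-04] [[-0.964  0.268 -0.001]
 [ 0.268  0.964 -0.002]
 [ 0.    -0.002 -1.   ]]
{'intrinsics': array([[432.28782176,   0.        , 283.0372311 ],
       [  0.        , 432.28782176, 205.79389553],
       [  0.        ,   0.        ,   1.        ]]), 'k1': -0.07635652952339561, 'extrinsics': array([[-0.01275435, -0.99991589,  0.00235515, -0.02377671],
       [ 0.98280382, -0.01210209,  0.18425578, -0.54954861],
       [-0.18421178,  0.00466471,  0.98287551, -1.37662731],
       [ 0.        ,  0.        ,  0.        ,  1.        ]])}
{'intrinsics': array([[306.23594271,   0.        , 283.48178146],
       [  0.        , 306.23594271, 208.75723768],
       [  0.        ,   0.        ,   1.        ]]), 'k1': -0.04457342746663005, 'tool_from_camera': array([[-1.20578268e-05,  9.60839481e-01,  2.77105560e-01,
         7.01164135e-02],
       [ 9.99999766e-01, -1.77967642e-04,  6.60600823e-04,
        -6.20976388e-04],
       [ 6.84047175e-04,  2.77105503e-01, -9.60839254e-01,
        -1.33554312e-01],
       [ 0.00000000e+00,  0.00000000e+00,  0.00000000e+00,
         1.00000000e+00]])}
```

View pics/top1.png

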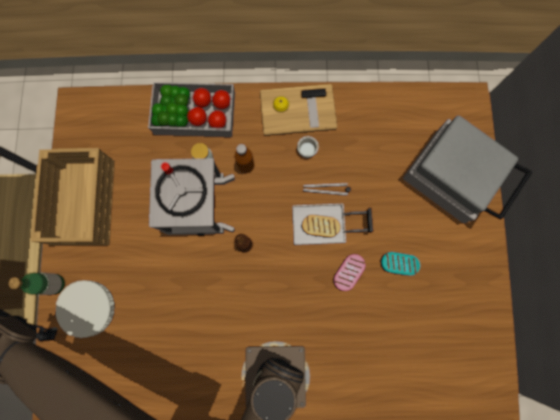

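View pics/scene1.png

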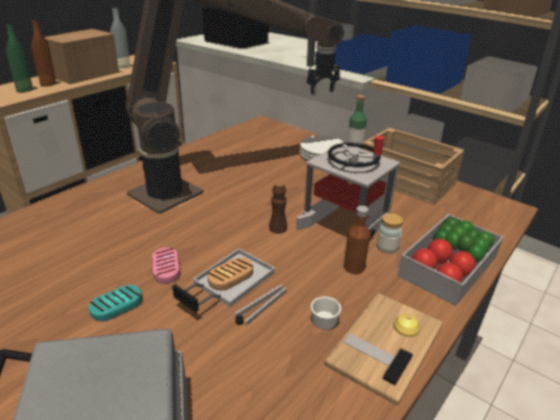

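Top: the tray with tan striped bread is at (320,225), its black handle at (370,221). The look-alikes are pink at (350,272) and turquoise at (400,264). The grill is at (182,192), its red knob at (166,168) and mouth facing right. The bottle is at (245,158) and the mill at (243,243), either side of the mouth. I choose the tan bread on the aluminium tray and check it in one close crop.

```bash
python3 - <<'E'
from h import *
im=cv2.imread('pics/top1.png')[135:260,140:390]
cv2.imwrite('pics/crop1.png',cv2.resize(im,None,fx=3.2,fy=3.2,interpolation=cv2.INTER_CUBIC))
E
```

```text
(no output)
```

View pics/crop1.png

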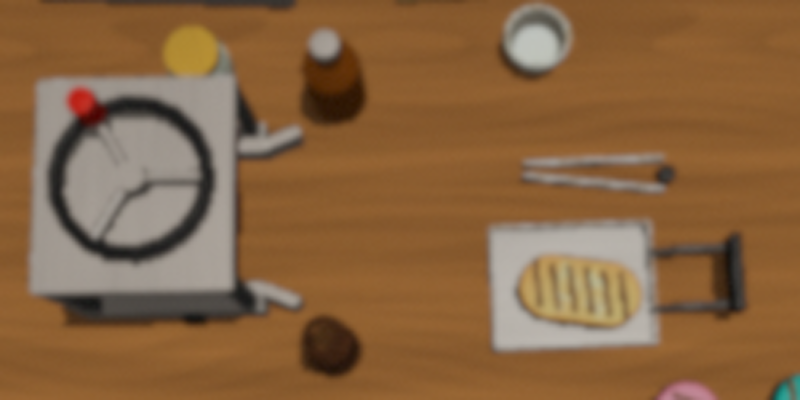

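```bash
python3 - <<'E'
from h import *
def c(u,v,z): return at('top',140+(u+.5)/3.2-.5,135+(v+.5)/3.2-.5,z)
P=[c(u,v,.212) for u,v in((38,78),(237,78),(235,293),(31,293))]
print('plate',np.round(P,3),np.mean(P,0)); 
T=[c(u,v,.018) for u,v in((489,226),(652,220),(659,345),(496,350))]
print('tray',np.round(T,3),np.mean(T,0))
d=(T[0]+T[3]-T[1]-T[2]);print('tray yaw',np.degrees(np.arctan2(d[1],d[0])))
d=(P[0]+P[3]-P[1]-P[2]);print('grill yaw',np.degrees(np.arctan2(d[1],d[0])), np.linalg.norm(d)/2)
d=(P[0]+P[1]-P[2]-P[3]);print(np.degrees(np.arctan2(d[1],d[0])),np.linalg.norm(d)/2)
print('rim',c(132,178,.243),'knob',c(82,99,.296),'handle',c(735,234,.066),c(740,308,.066))
print('mill',c(333,335,.155),'bottle',c(324,44,.19),'tongs',c(600,175,.01),'jar',c(190,50,.1))
E
```

```text
plate [[0.667 0.364 0.212]
 [0.664 0.176 0.212]
 [0.461 0.174 0.212]
 [0.463 0.361 0.212]] [0.5638414 0.2685741 0.212    ]
tray [[ 0.557 -0.063  0.018]
 [ 0.561 -0.236  0.018]
 [ 0.428 -0.238  0.018]
 [ 0.425 -0.068  0.018]] [ 0.49294071 -0.15101225  0.018     ]
tray yaw 91.2092996099954
grill yaw 89.23205695051638 0.187551081684782
0.6292031370958083 0.20325783656031277
rim [0.56233795 0.2639333  0.243     ] knob [0.62149847 0.2976786  0.296     ] handle [ 0.53630764 -0.31326352  0.066     ] [ 0.45999993 -0.31465148  0.066     ]
mill [0.42822209 0.08975449 0.155     ] bottle [0.70326559 0.09652555 0.19      ] tongs [ 0.61241314 -0.18281204  0.01      ] jar [0.72859804 0.24261746 0.1       ]
```

Crop: tan bread on the tray at crop (580,292), handle at (738,270), so the choice is confirmed. The tongs tip at (522,170) clears the tray edge. Next I fly over the grill for a closer look.

Emit:
send_rows:
  steps:
    - [-0.04,-0.03,-0.03,-1,1]
    - [-0.08,-0.056,-0.06,-4,1]
    - [-0.12,-0.084,-0.09,-8,1]
    - [-0.16,-0.112,-0.12,-12,1]
    - [-0.2,-0.14,-0.15,-15.5,1]
    - [-0.24,-0.17,-0.18,-15.5,1]
    - [-0.28,-0.2,-0.18,-15.5,1]
    - [-0.32,-0.23,-0.18,-15.5,1]
    - [-0.36,-0.26,-0.18,-15.5,1]
    - [-0.4,-0.285,-0.18,-15.5,1]
    - [-0.44,-0.31,-0.18,-15.5,1]
    - [-0.477,-0.335,-0.18,-15.5,1]

```text
time: 1.3
eef_pos: [0.5321, 0.2204, 0.4189]
tcp_rot: [0.0, 1.0, 0.0, -0.0]
contact_force: [-0.1, 1.6, 0.4]
opening: 0.997
finger_force: 0.0
```

Emit:
send_rows:
  steps:
    - [0,0,0,0,1]
    - [0,0,0,0,1]

```text
time: 1.5
eef_pos: [0.5317, 0.2213, 0.4182]
tcp_rot: [0.001, 1.0, 0.0, -0.001]
contact_force: [0.1, 0.4, -0.5]
opening: 0.999
finger_force: 0.0
```

```bash
python3 - <<'E'
from h import *
s,im=grab('wrist','w1.png'); print(s['time'],s['eef_pos'],pose(s)[1].round(3))
np.save('s1.npy',s,allow_pickle=True)
E
```

```text
1.5 [0.5316682  0.22125699 0.41817664] [[-1.     0.003 -0.002]
 [ 0.003  1.     0.   ]
 [ 0.002  0.    -1.   ]]
```

View pics/w1.png

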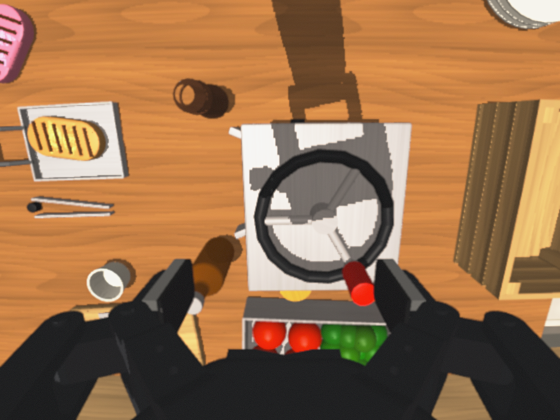

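Wrist view: the grill plate corners are (241,124), (411,124) and (249,290). The rim centre is about (325,215) and the red knob top (363,291). The tray is at left, pan corners (22,107), (119,102), (126,178), (33,181).

```bash
python3 - <<'E'
from h import *
from scipy.optimize import least_squares
s=np.load('s1.npy',allow_pickle=True).item()
def W(u,v,z): return at('wrist',u,v,z,s)
A,B,C=W(241,124,.212),W(411,124,.212),W(249,290,.212); print(A,B,C)
# model: grill x=world y-ish
def f(p):
    x,y,t=p; e=[]
    for (u,v),(a,b) in zip([(241,124),(411,124),(249,290)],[(-.095,.1),(.095,.1),(-.095,-.1)]):
        q=[x+np.cos(t)*a-np.sin(t)*b,y+np.sin(t)*a+np.cos(t)*b,.212]; e+=list(proj('wrist',q,s)-(u,v))
    return e
r=least_squares(f,[.563,.266,1.57]); print('grill',r.x,np.degrees(r.x[2]),r.fun.round(1))
rim=[W(u,v,.243) for u,v in((254,215),(395,214),(325,148),(325,281))];print('rim',np.mean(rim[:2],0),np.mean(rim[2:],0))
print('knob top',W(363,291,.296),'mill',W(188,93,.155),'bottle cap',W(197,302,.19))
def g(p):
    x,y,t=p; e=[]
    for (u,v),(a,b) in zip([(22,107),(119,102),(126,178),(33,181)],[(-.085,.065),(.085,.065),(.085,-.065),(-.085,-.065)]):
        q=[x+np.cos(t)*a-np.sin(t)*b,y+np.sin(t)*a+np.cos(t)*b,.018]; e+=list(proj('wrist',q,s)-(u,v))
    return e
r=least_squares(g,[.493,-.151,1.57]); print('tray',r.x,np.degrees(r.x[2]),r.fun.round(1))
E
```

```text
[0.46403205 0.17496293 0.212     ] [0.46391296 0.35843275 0.212     ] [0.66469764 0.1767843  0.212     ]
grill [0.56405227 0.26864694 1.58339984] 90.72212786413697 [-2.3  1.2  3.7 -1.  -1.5  0.4]
rim [0.55640578 0.26391324 0.243     ] [0.56105782 0.26442497 0.243     ]
knob top [0.61608331 0.29555843 0.296     ] mill [0.42688478 0.103351   0.155     ] bottle cap [0.69651244 0.1024887  0.19      ]
tray [ 0.49366182 -0.1452002   1.56631971] 89.74350871691794 [-0.7 -1.6 -2.5  1.2  0.4  1.4  3.1 -1.2]
```

Emit:
send_rows:
  steps:
    - [0.01,-0.05,0,0,1]
    - [0.02,-0.1,0,0,1]
    - [0.03,-0.15,0,0,1]
    - [0.036,-0.2,0.02,0,1]
    - [0.036,-0.245,0.04,0,1]
    - [0.036,-0.29,0.06,0,1]
    - [0.036,-0.33,0.09,0,1]
    - [0.036,-0.37,0.12,0,1]
    - [0.036,-0.41,0.15,0,1]
    - [0.036,-0.45,0.18,0,1]
    - [0.036,-0.49,0.21,0,1]
    - [0.036,-0.52,0.23,0,1]

```text
time: 2.75
eef_pos: [0.4952, -0.2973, 0.1874]
tcp_rot: [-0.001, 1.0, 0.001, -0.0]
contact_force: [0.1, -0.1, -0.5]
opening: 1.003
finger_force: 0.0
```

Emit:
send_rows:
  steps:
    - [0,-0.015,0.03,0,1]
    - [0,-0.015,0.06,0,1]
    - [0,-0.015,0.06,0,1]
    - [0,-0.015,0.06,0,1]

```text
time: 3.15
eef_pos: [0.4957, -0.3112, 0.1293]
tcp_rot: [-0.001, 1.0, 0.0, -0.0]
contact_force: [0.1, -0.3, 0.9]
opening: 1.001
finger_force: 0.0
```

```bash
python3 - <<'E'
from h import *
s,im=grab('wrist','w2.png'); print(s['time'],s['eef_pos'],pose(s)[1].round(3),s['qpos'])
np.save('s2.npy',s,allow_pickle=True)
E
```

```text
3.15 [ 0.49566627 -0.31124362  0.12933672] [[-1.    -0.002 -0.001]
 [-0.002  1.     0.001]
 [ 0.001  0.001 -1.   ]] [-7.34050973e-01  2.06296766e-01  1.88641022e+00  2.40176137e-04
  1.04988977e+00 -2.30682376e+00]
```

View pics/w2.png

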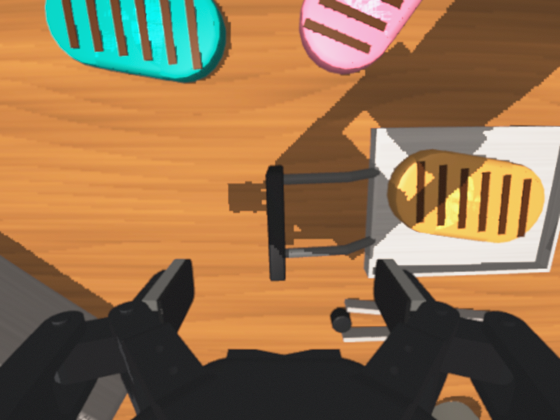

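Wrist view: the handle plate's top face runs from (276,167) to (278,280), between the open fingers. The pan's near edge is at (370,128) to (368,275), with the bread on it.

```bash
python3 - <<'E'
from h import *
s=np.load('s2.npy',allow_pickle=True).item()
W=lambda u,v,z: at('wrist',u,v,z,s)
a,b=W(275.5,166,.066),W(279,280,.066); print(a,b,(a+b)/2,np.degrees(np.arctan2((a-b)[0],(a-b)[1]))); print(W(375,128,.018),W(368,277,.018),W(559,270,.018),W(551,272,.018))
d=a-b; print('normal yaw',np.degrees(np.arctan2(-d[0],d[1])) )
print(shift(s,[(a+b)[0]/2,(a+b)[1]/2,.041]))
E
```

```text
[ 0.45344295 -0.31721303  0.066     ] [ 0.53538346 -0.31514503  0.066     ] [ 0.4944132  -0.31617903  0.066     ] -91.44571502179514
[ 0.43031221 -0.24081784  0.018     ] [ 0.55928707 -0.23623676  0.018     ] [ 0.5543079  -0.05735972  0.018     ] [ 0.5562138  -0.06486599  0.018     ]
normal yaw 91.44571502179514
[ 0.0012 -0.005   0.0883]
```

Emit:
send_rows:
  steps:
    - [0.001,-0.005,0.02,-1.4,1]
    - [0.001,-0.005,0.04,-1.4,1]
    - [0.001,-0.005,0.06,-1.4,1]
    - [0.001,-0.005,0.075,-1.4,1]
    - [0.001,-0.005,0.088,-1.4,1]
    - [0.001,-0.005,0.088,-1.4,1]
  squeeze: 50

```text
time: 3.8
eef_pos: [0.4938, -0.3169, 0.0402]
tcp_rot: [-0.012, 1.0, 0.001, -0.001]
contact_force: [-1.2, -0.4, -0.2]
opening: 1.0
finger_force: 0.0
```

Emit:
send_rows:
  steps:
    - [0,0,0,0,-1]
    - [0,0,0,0,-1]
    - [0,0,0,0,-1]
    - [0,0,0,0,-1]
    - [0,0,0,0,-1]
    - [0,0,0,0,-1]
    - [0,0,0,0,-1]
    - [0,0,0,0,-1]
  squeeze: 50

```text
time: 4.6
eef_pos: [0.4943, -0.3179, 0.0416]
tcp_rot: [-0.012, 1.0, -0.0, 0.0]
contact_force: [-0.5, 0.6, 3.7]
opening: 0.135
finger_force: 50.9
```

Emit:
send_rows:
  steps:
    - [-0.001,0.003,0,0.1,-1]
    - [-0.002,0.009,0,0.3,-1]
    - [-0.004,0.018,0,0.5,-1]
    - [-0.006,0.03,0,0.7,-1]
    - [-0.009,0.043,0,0.9,-1]
    - [-0.012,0.057,0,1.1,-1]
    - [-0.014,0.071,0,1.3,-1]
    - [-0.017,0.085,0,1.4,-1]
    - [-0.019,0.098,0,1.4,-1]
    - [-0.021,0.109,0,1.4,-1]
    - [-0.022,0.117,0,1.4,-1]
    - [-0.023,0.1215,0,1.4,-1]

```text
time: 5.8
eef_pos: [0.5146, -0.1949, 0.0416]
tcp_rot: [-0.0, 1.0, -0.0, 0.0]
contact_force: [-1.7, -4.9, 5.6]
opening: 0.131
finger_force: 51.2
```

Emit:
send_rows:
  steps:
    - [-0.002,0.002,0,0,-1]
    - [-0.006,0.006,0,0,-1]
    - [-0.011,0.011,0,0,-1]
    - [-0.018,0.017,0,0,-1]
    - [-0.025,0.024,0,0,-1]
    - [-0.032,0.031,0,0,-1]
    - [-0.039,0.038,0,0,-1]
    - [-0.044,0.044,0,0,-1]
    - [-0.047,0.048,0,0,-1]
    - [-0.0485,0.051,0,0,-1]
    - [-0.0485,0.053,0,0,-1]
    - [-0.0485,0.053,0,0,-1]

```text
time: 7.0
eef_pos: [0.563, -0.142, 0.0416]
tcp_rot: [-0.0, 1.0, -0.0, 0.0]
contact_force: [0.9, -3.0, 5.7]
opening: 0.13
finger_force: 51.3
```

```bash
python3 - <<'E'
from h import *
s,im=grab('wrist','w3.png'); print(s['time'],s['eef_pos'],pose(s)[1].round(3),s['contact_force'])
np.save('s3.npy',s,allow_pickle=True)
E
```

```text
7.0 [ 0.56299691 -0.14204594  0.04157717] [[-1. -0.  0.]
 [-0.  1. -0.]
 [-0. -0. -1.]] [ 0.87452089 -2.99078007  5.71080893]
```

View pics/w3.png

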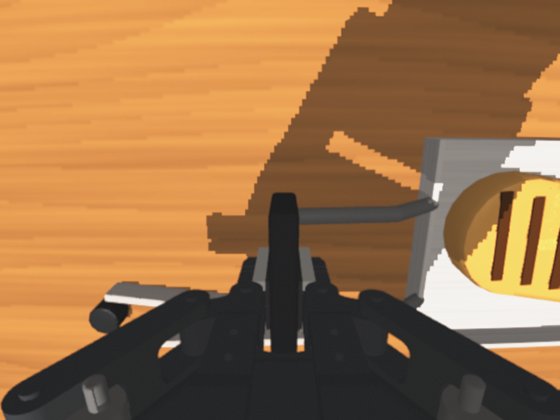

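Wrist view: the handle is clamped at (284,270), the bread is on the pan at (510,235), and the grill is out of view. I check alignment with the mouth from the top camera.

```bash
python3 - <<'E'
from h import *
s,im=grab('top','t2.png')
c=im[140:260,145:315,::-1]
cv2.imwrite('pics/t2c.png',cv2.resize(c,None,fx=4.7,fy=4.7,interpolation=cv2.INTER_CUBIC))
E
```

```text
(no output)
```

View pics/t2c.png

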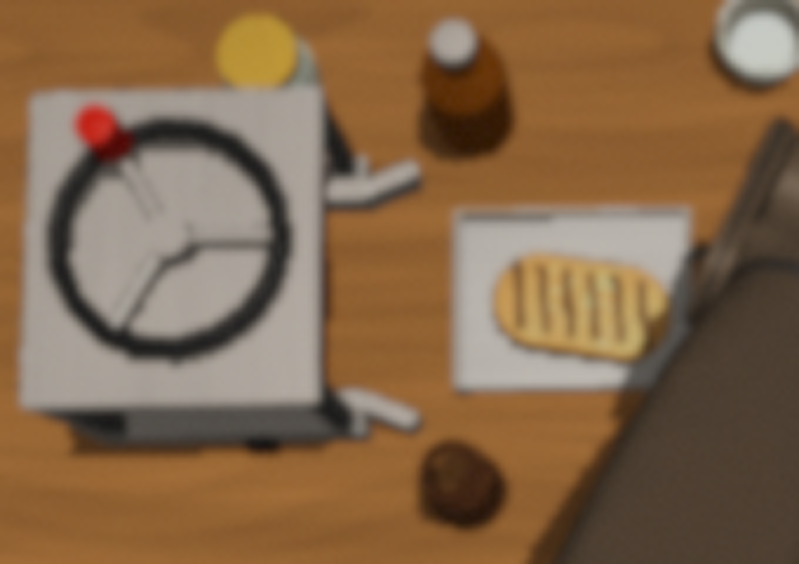

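```bash
python3 - <<'E'
from h import *
def f(n,X): p=proj('top',X); print(n,((p-[145,140]+.5)*4.7-.5).round())
for gx in (.563,.566):
  for sx in(1,-1):
    f(('c',gx,sx),[gx+sx*.069,.171,.045]);f(('c0',gx,sx),[gx+sx*.069,.171,0]);f(('t',gx,sx),[gx+sx*.098,.132,.045]); f(('t0',gx,sx),[gx+sx*.098,.132,0])
for a in((.628,.108),(.498,.108),(.628,-.062)): f(('tray',a),[*a,.018])
E
```

```text
('c', 0.563, 1) [367. 202.]
('c0', 0.563, 1) [375. 217.]
('t', 0.563, 1) [422. 162.]
('t0', 0.563, 1) [428. 178.]
('c', 0.563, -1) [364. 394.]
('c0', 0.563, -1) [373. 403.]
('t', 0.563, -1) [419. 434.]
('t0', 0.563, -1) [426. 442.]
('c', 0.566, 1) [367. 198.]
('c0', 0.566, 1) [375. 213.]
('t', 0.566, 1) [422. 158.]
('t0', 0.566, 1) [428. 174.]
('c', 0.566, -1) [364. 389.]
('c0', 0.566, -1) [373. 398.]
('t', 0.566, -1) [419. 430.]
('t0', 0.566, -1) [426. 438.]
('tray', (0.628, 0.108)) [458. 215.]
('tray', (0.498, 0.108)) [457. 392.]
('tray', (0.628, -0.062)) [692. 212.]
```

Top crop: the pan spans v 208–390 at the mouth. The plinths' inner edges are about 206 and 390 and the flare tips (415,165) and (415,425), so it is aligned within 2 mm. Sliding in.

Emit:
send_rows:
  steps:
    - [0,0.003,0,0,-1]
    - [0,0.009,0,0,-1]
    - [0,0.018,0,0,-1]
    - [0,0.029,0,0,-1]
    - [0,0.041,0,0,-1]
    - [0,0.053,0,0,-1]
    - [0,0.065,0,0,-1]
    - [0,0.077,0,0,-1]
    - [0,0.089,0,0,-1]
    - [0,0.1,0,0,-1]
    - [0,0.108,0,0,-1]
    - [0,0.112,0,0,-1]

```text
time: 8.3
eef_pos: [0.5628, -0.0299, 0.0416]
tcp_rot: [-0.0, 1.0, -0.0, 0.0]
contact_force: [-0.0, -5.8, 6.7]
opening: 0.127
finger_force: 51.4
```

Emit:
send_rows:
  steps:
    - [0,0.003,0,0,-1]
    - [0,0.009,0,0,-1]
    - [0,0.017,0,0,-1]
    - [0,0.027,0,0,-1]
    - [0,0.037,0,0,-1]
    - [0,0.047,0,0,-1]
    - [0,0.057,0,0,-1]
    - [0,0.067,0,0,-1]
    - [0,0.077,0,0,-1]
    - [0,0.086,0,0,-1]
    - [0,0.093,0,0,-1]
    - [0,0.097,0,0,-1]

```text
time: 9.5
eef_pos: [0.5626, 0.0669, 0.0416]
tcp_rot: [-0.0, 1.0, -0.0, -0.0]
contact_force: [0.1, -5.3, 6.2]
opening: 0.13
finger_force: 51.5
```

Emit:
send_rows:
  steps:
    - [0,0.003,0,0,-1]
    - [0,0.006,0,0,-1]
    - [0,0.009,0,0,-1]
    - [0,0.012,0,0,-1]
    - [0,0.015,0,0,-1]
    - [0,0.018,0,0,-1]
    - [0,0.021,0,0,-1]
    - [0,0.023,0,0,-1]
    - [0,0.025,0,0,-1]
    - [0,0.027,0,0,-1]
    - [0,0.028,0,0,-1]
    - [0,0.029,0,0,-1]

```text
time: 10.7
eef_pos: [0.5625, 0.0954, 0.0416]
tcp_rot: [0.0, 1.0, -0.0, -0.0]
contact_force: [-0.3, -5.8, 6.4]
opening: 0.129
finger_force: 51.5
```

Emit:
send_rows:
  steps:
    - [0,0.001,0,0,-1]
    - [0,0.002,0,0,-1]
    - [0,0.003,0,0,-1]

```text
time: 11.0
eef_pos: [0.5625, 0.0983, 0.0416]
tcp_rot: [0.0, 1.0, -0.0, -0.0]
contact_force: [0.7, -5.7, 7.0]
opening: 0.133
finger_force: 51.5
```

Emit:
send_rows:
  steps:
    - [0,0.001,0,0,-1]
    - [0,0.002,0,0,-1]
    - [0,0.002,0,0,-1]

```text
time: 11.3
eef_pos: [0.5626, 0.0997, 0.0417]
tcp_rot: [0.0, 1.0, -0.001, -0.0]
contact_force: [-0.5, -8.6, 6.9]
opening: 0.133
finger_force: 51.5
```

Force is beginning to rise; a few mm more to confirm contact.

Emit:
send_rows:
  steps:
    - [0,0.001,0,0,-1]
    - [0,0.002,0,0,-1]
    - [0,0.002,0,0,-1]

```text
time: 11.6
eef_pos: [0.5634, 0.0999, 0.0416]
tcp_rot: [-0.001, 1.0, -0.003, 0.001]
contact_force: [1.9, -14.1, 5.2]
opening: 0.133
finger_force: 51.1
```

Emit:
send_rows:
  steps:
    - [0,0.001,0,0,-1]
    - [0,0.002,0,0,-1]
    - [0,0.003,0,0,-1]
    - [0,0.003,0,0,-1]

```text
time: 12.0
eef_pos: [0.5644, 0.1002, 0.0422]
tcp_rot: [-0.002, 1.0, -0.005, 0.001]
contact_force: [3.5, -23.0, 5.2]
opening: 0.129
finger_force: 51.3
```

Emit:
send_rows:
  steps:
    - [0,-0.003,0,0,0.3]
    - [0,-0.005,0,0,1]
    - [0,-0.005,0,0,1]
    - [0,-0.005,0,0,1]
    - [0,-0.005,0,0,1]
    - [0,-0.005,0,0,1]

```text
time: 12.6
eef_pos: [0.5625, 0.1008, 0.041]
tcp_rot: [-0.0, 1.0, 0.0, -0.0]
contact_force: [-0.1, -0.7, 0.7]
opening: 1.0
finger_force: 0.0
```

```bash
python3 - <<'E'
from h import *
s=ctrl.get_state(); print(s['eef_pos'],s['opening'],s['contact_force'])
g=np.array([.562,.2655]); k=np.array([.619,.2967]); d=k-g; a=np.arctan2(d[1],d[0]); print(np.degrees(a),np.linalg.norm(d)); print(g+.065*np.array([np.cos(a),np.sin(a)]))
E
```

```text
[0.56252248 0.10075107 0.04100246] 0.9997524090694195 [-0.13753562 -0.73352969  0.74659792]
28.69490437934347 0.06498030470842679
[0.61901728 0.29670946]
```

Emit:
send_rows:
  steps:
    - [0,-0.004,-0.01,0,1]
    - [0,-0.01,-0.03,0,1]
    - [0,-0.015,-0.07,0,1]
    - [0,-0.02,-0.115,0,1]
    - [0,-0.02,-0.165,0,1]
    - [0,-0.02,-0.215,0,1]
    - [0,-0.02,-0.265,0,1]
    - [0,-0.02,-0.315,0,1]
    - [0,-0.02,-0.34,0,1]
    - [0,0.02,-0.35,0,1]
    - [-0.01,0.065,-0.35,0,1]
    - [-0.025,0.11,-0.35,0,1]

```text
time: 13.8
eef_pos: [0.5877, 0.2111, 0.3939]
tcp_rot: [0.001, 1.0, 0.0, 0.002]
contact_force: [-0.1, -0.4, -0.1]
opening: 1.001
finger_force: 0.0
```

Emit:
send_rows:
  steps:
    - [-0.015,0.045,0,0,1]
    - [-0.03,0.087,0,0,1]
    - [-0.03,0.087,0.02,0,1]
    - [-0.03,0.087,0.02,0,1]
    - [-0.03,0.087,0.02,0,1]

```text
time: 14.3
eef_pos: [0.6175, 0.2967, 0.3711]
tcp_rot: [0.0, 1.0, -0.0, -0.001]
contact_force: [0.6, 0.8, 0.4]
opening: 1.0
finger_force: 0.0
```

```bash
python3 - <<'E'
from h import *
s,im=grab('wrist','w4.png'); print(s['time'],s['eef_pos'],pose(s)[1].round(3),s['qpos'])
np.save('s4.npy',s,allow_pickle=True)
E
```

```text
14.3 [0.61752343 0.29670744 0.37111196] [[-1.     0.001 -0.001]
 [ 0.001  1.    -0.001]
 [ 0.001 -0.001 -1.   ]] [ 3.00161470e-01  2.46253353e-01  1.38915924e+00 -1.85312530e-04
  1.50752318e+00 -1.27009425e+00]
```

View pics/w4.png

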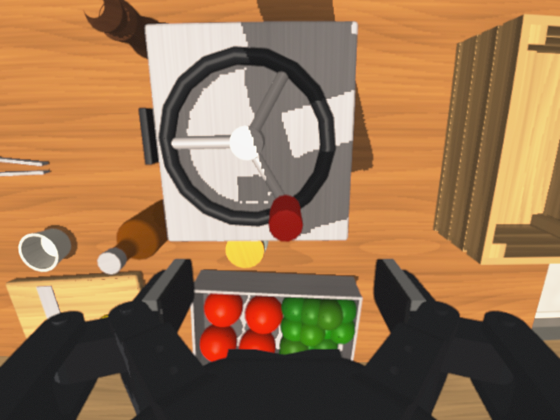

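```bash
python3 - <<'E'
from h import *
s=np.load('s4.npy',allow_pickle=True).item()
im=cv2.imread('pics/w4.png'); sub=im[180:260,255:320].astype(int)
m=(sub[:,:,2]>70)&(sub[:,:,1]<60)&(sub[:,:,0]<60); y,x=np.nonzero(m); print('red bbox',x.min()+255,x.max()+255,y.min()+180,y.max()+180)
W=lambda u,v,z: at('wrist',u,v,z,s)
for g in((.563,.2655),):
  for k in((.6185,.297),(.621,.297)):
    pts=np.array([proj('wrist',[k[0]+.013*np.cos(t),k[1]+.013*np.sin(t),z],s) for z in(.246,.296) for t in np.linspace(0,6.28,40)]); print(k,pts.min(0).round(1),pts.max(0).round(1))
pts=[proj('wrist',[.563+.07*np.cos(t),.2655+.07*np.sin(t),.238],s) for t in np.linspace(0,6.28,80)];print('rim pred',np.min(pts,0),np.max(pts,0))
E
```

```text
red bbox 268 302 195 240
(0.6185, 0.297) [267.  190.9] [303.1 240.6]
(0.621, 0.297) [267.1 193.7] [303.1 243.8]
rim pred [166.34587678  51.25537331] [329.98514966 218.30315659]
```

Wrist view: the knob is centred at about (285,218) between the fingers, the rim spans u 160–335, and the tray handle shows at (148,137) outside the grill front. Knob ≈ (0.619,0.297), axis ≈ (0.563,0.265), knob at 30°, so 480° remain.

Emit:
send_rows:
  steps:
    - [-0.0015,0.0005,0.03,0,1]
    - [-0.0015,0.0005,0.06,0,1]
    - [-0.0015,0.0005,0.085,0,1]
    - [-0.0015,0.0005,0.1,0,1]
    - [-0.0015,0.0005,0.11,0,1]
    - [-0.0015,0.0005,0.11,0,1]

```text
time: 14.95
eef_pos: [0.6192, 0.2971, 0.2607]
tcp_rot: [0.001, 1.0, -0.0, -0.001]
contact_force: [0.1, -0.0, 0.6]
opening: 0.999
finger_force: 0.0
```

Emit:
send_rows:
  steps:
    - [0,0,0,0,-1]
    - [0,0,0,0,-1]
    - [0,0,0,0,-1]
    - [0,0,0,0,-1]
    - [0,0,0,0,-1]
    - [0,0,0,0,-1]
    - [0,0,0,0,-1]
    - [0,0,0,0,-1]
  squeeze: 40

```text
time: 15.75
eef_pos: [0.6197, 0.2979, 0.2622]
tcp_rot: [0.0, 1.0, 0.0, 0.001]
contact_force: [0.1, 0.4, 5.1]
opening: 0.293
finger_force: 39.4
```

```bash
python3 - <<'E'
from h import *
s=ctrl.get_state(); print(s['eef_pos'],s['opening'],s['contact_force'],pose(s)[1].round(3))
c=np.array([.563,.265])
k=np.array([.619,.297])
# tool shift: x_t=-x, y_t=+y ; call segments of 120 deg in 8 rows of 15
for a0 in (30,-90,-210,-330):
    p0=c+.065*np.array([np.cos(np.radians(a0)),np.sin(np.radians(a0))])
    print(a0,[[round(-(q-p0)[0],4),round((q-p0)[1],4)] for a in range(a0-10,a0-121,-10) for q in [c+.065*np.array([np.cos(np.radians(a)),np.sin(np.radians(a))])]])
E
```

```text
[0.61967573 0.29789071 0.26215729] 0.2934053886210252 [0.08404286 0.3522494  5.13589969] [[-1.     0.     0.001]
 [ 0.     1.     0.001]
 [-0.001  0.001 -1.   ]]
30 [[np.float64(-0.0048), np.float64(-0.0103)], [np.float64(-0.0077), np.float64(-0.0212)], [np.float64(-0.0087), np.float64(-0.0325)], [np.float64(-0.0077), np.float64(-0.0438)], [np.float64(-0.0048), np.float64(-0.0547)], [np.float64(-0.0), np.float64(-0.065)], [np.float64(0.0065), np.float64(-0.0743)], [np.float64(0.0145), np.float64(-0.0823)], [np.float64(0.0238), np.float64(-0.0888)], [np.float64(0.0341), np.float64(-0.0936)], [np.float64(0.045), np.float64(-0.0965)], [np.float64(0.0563), np.float64(-0.0975)]]
-90 [[np.float64(0.0113), np.float64(0.001)], [np.float64(0.0222), np.float64(0.0039)], [np.float64(0.0325), np.float64(0.0087)], [np.float64(0.0418), np.float64(0.0152)], [np.float64(0.0498), np.float64(0.0232)], [np.float64(0.0563), np.float64(0.0325)], [np.float64(0.0611), np.float64(0.0428)], [np.float64(0.064), np.float64(0.0537)], [np.float64(0.065), np.float64(0.065)], [np.float64(0.064), np.float64(0.0763)
[... 427 characters left out ...]
.0286)], [np.float64(-0.0888), np.float64(0.0238)], [np.float64(-0.0981), np.float64(0.0173)], [np.float64(-0.1061), np.float64(0.0093)], [np.float64(-0.1126), np.float64(0.0)]]
-330 [[np.float64(-0.0048), np.float64(-0.0103)], [np.float64(-0.0077), np.float64(-0.0212)], [np.float64(-0.0087), np.float64(-0.0325)], [np.float64(-0.0077), np.float64(-0.0438)], [np.float64(-0.0048), np.float64(-0.0547)], [np.float64(-0.0), np.float64(-0.065)], [np.float64(0.0065), np.float64(-0.0743)], [np.float64(0.0145), np.float64(-0.0823)], [np.float64(0.0238), np.float64(-0.0888)], [np.float64(0.0341), np.float64(-0.0936)], [np.float64(0.045), np.float64(-0.0965)], [np.float64(0.0563), np.float64(-0.0975)]]
```

Emit:
send_rows:
  steps:
    - [-0.005,-0.01,0,0,-1]
    - [-0.008,-0.021,0,0,-1]
    - [-0.009,-0.0325,0,0,-1]
    - [-0.008,-0.044,0,0,-1]
    - [-0.005,-0.055,0,0,-1]
    - [0,-0.065,0,0,-1]
    - [0.0065,-0.0745,0,0,-1]
    - [0.0145,-0.0825,0,0,-1]
    - [0.024,-0.089,0,0,-1]
    - [0.034,-0.0935,0,0,-1]
    - [0.045,-0.0965,0,0,-1]
    - [0.0565,-0.0975,0,0,-1]

```text
time: 16.95
eef_pos: [0.5633, 0.1999, 0.2621]
tcp_rot: [0.0, 1.0, 0.001, 0.002]
contact_force: [1.7, 4.2, 5.1]
opening: 0.295
finger_force: 39.7
```

Emit:
send_rows:
  steps:
    - [0.011,0.001,0,0,-1]
    - [0.022,0.004,0,0,-1]
    - [0.0325,0.009,0,0,-1]
    - [0.042,0.015,0,0,-1]
    - [0.05,0.023,0,0,-1]
    - [0.0565,0.0325,0,0,-1]
    - [0.061,0.043,0,0,-1]
    - [0.064,0.0535,0,0,-1]
    - [0.065,0.065,0,0,-1]
    - [0.064,0.0765,0,0,-1]
    - [0.061,0.087,0,0,-1]
    - [0.0565,0.0975,0,0,-1]

```text
time: 18.15
eef_pos: [0.5068, 0.2969, 0.2621]
tcp_rot: [-0.0, 1.0, -0.002, 0.001]
contact_force: [3.2, -3.7, 6.7]
opening: 0.294
finger_force: 40.0
```

Emit:
send_rows:
  steps:
    - [-0.0065,0.0095,0,0,-1]
    - [-0.0145,0.0175,0,0,-1]
    - [-0.024,0.024,0,0,-1]
    - [-0.034,0.0285,0,0,-1]
    - [-0.045,0.0315,0,0,-1]
    - [-0.0565,0.0325,0,0,-1]
    - [-0.0675,0.0315,0,0,-1]
    - [-0.0785,0.0285,0,0,-1]
    - [-0.089,0.024,0,0,-1]
    - [-0.098,0.0175,0,0,-1]
    - [-0.106,0.0095,0,0,-1]
    - [-0.1125,0,0,0,-1]

```text
time: 19.35
eef_pos: [0.6192, 0.2986, 0.2621]
tcp_rot: [-0.0, 1.0, 0.001, 0.001]
contact_force: [1.6, 2.6, 6.4]
opening: 0.294
finger_force: 39.9
```

```bash
python3 - <<'E'
from h import *
s=ctrl.get_state(); print(s['eef_pos'],s['opening'],s['contact_force'],s['finger_force'],np.array(s['qpos']).round(2))
E
```

```text
[0.61916259 0.29863964 0.26214359] 0.29425200283519404 [1.59231654 2.59797983 6.38756286] 39.874661564826965 [ 0.3   0.3   1.52  0.    1.32 -1.27]
```

Emit:
send_rows:
  steps:
    - [-0.005,-0.01,0,0,-1]
    - [-0.008,-0.021,0,0,-1]
    - [-0.009,-0.0325,0,0,-1]
    - [-0.008,-0.044,0,0,-1]
    - [-0.005,-0.055,0,0,-1]
    - [0,-0.065,0,0,-1]
    - [0.0065,-0.0745,0,0,-1]
    - [0.0145,-0.0825,0,0,-1]
    - [0.024,-0.089,0,0,-1]
    - [0.034,-0.0935,0,0,-1]
    - [0.039,-0.095,0,0,-1]
    - [0.045,-0.0965,0,0,-1]

```text
time: 20.55
eef_pos: [0.5738, 0.2008, 0.2621]
tcp_rot: [0.0, 1.0, -0.0, 0.001]
contact_force: [1.3, 1.1, 7.2]
opening: 0.289
finger_force: 39.9
```

Emit:
send_rows:
  steps:
    - [0.004,-0.0005,0,0,-1]
    - [0.008,-0.001,0,0,-1]
    - [0.0115,-0.001,0,0,-1]
    - [0.0115,-0.001,0,0,-1]

```text
time: 20.95
eef_pos: [0.5639, 0.2, 0.2622]
tcp_rot: [0.0, 1.0, -0.0, 0.003]
contact_force: [6.5, 0.9, 4.1]
opening: 0.297
finger_force: 39.6
```

Emit:
send_rows:
  steps:
    - [0.002,0,0,0,-1]
    - [0.004,0,0,0,-1]
    - [0.005,0,0,0,-1]
    - [0.005,0,0,0,-1]

```text
time: 21.35
eef_pos: [0.5636, 0.2, 0.2622]
tcp_rot: [0.001, 1.0, 0.001, 0.01]
contact_force: [21.4, 2.7, -1.1]
opening: 0.295
finger_force: 39.4
```

The hard stop is reached: 21 N with no motion. I ease off, let go and lift.

Emit:
send_rows:
  steps:
    - [-0.003,0,0,0,-1]
    - [-0.005,0,0,0,-1]
    - [-0.005,0,0,0,1]
    - [-0.005,0,0,0,1]
    - [-0.005,0,0,0,1]
    - [-0.005,0,0,0,1]
    - [-0.005,0,0,0,1]
    - [-0.005,0,-0.03,0,1]
    - [-0.005,0,-0.07,0,1]
    - [-0.005,0,-0.12,0,1]
    - [-0.005,0,-0.17,0,1]
    - [-0.005,0,-0.17,0,1]

```text
time: 22.55
eef_pos: [0.5639, 0.2005, 0.4417]
tcp_rot: [0.0, 1.0, 0.001, 0.008]
contact_force: [-0.5, -0.3, 0.0]
opening: 1.001
finger_force: 0.0
```

Emit:
send_rows:
  steps:
    - [0,0.05,0,0,1]
    - [0,0.1,0,0,1]
    - [0,0.15,0,0,1]
    - [0,0.2,0,0,1]
    - [0,0.25,0,0,1]
    - [0,0.25,0,0,1]
    - [0,0.25,0,0,1]

```text
time: 23.25
eef_pos: [0.5619, 0.4512, 0.4292]
tcp_rot: [-0.001, 1.0, -0.001, -0.001]
contact_force: [0.5, -0.0, -0.6]
opening: 0.997
finger_force: 0.0
```

```bash
python3 - <<'E'
from h import *
s,a=grab('top','t5.png'); _,b=grab('scene','s5.png'); print(s['time'],s['eef_pos'])
x=cv2.resize(a[130:270,130:330,::-1],(400,280),interpolation=cv2.INTER_CUBIC)
y=cv2.resize(b[120:260,240:440,::-1],(400,280),interpolation=cv2.INTER_CUBIC)
w=ctrl.read_camera('wrist')[:,:,::-1]
cv2.imwrite('pics/fin.png',np.vstack([np.hstack([x,y]),np.hstack([cv2.resize(w,(400,300)),cv2.resize(a[:,:,::-1],(400,300))])]))
E
```

```text
23.25 [0.56191893 0.45124301 0.4292348 ]
```

View pics/fin.png

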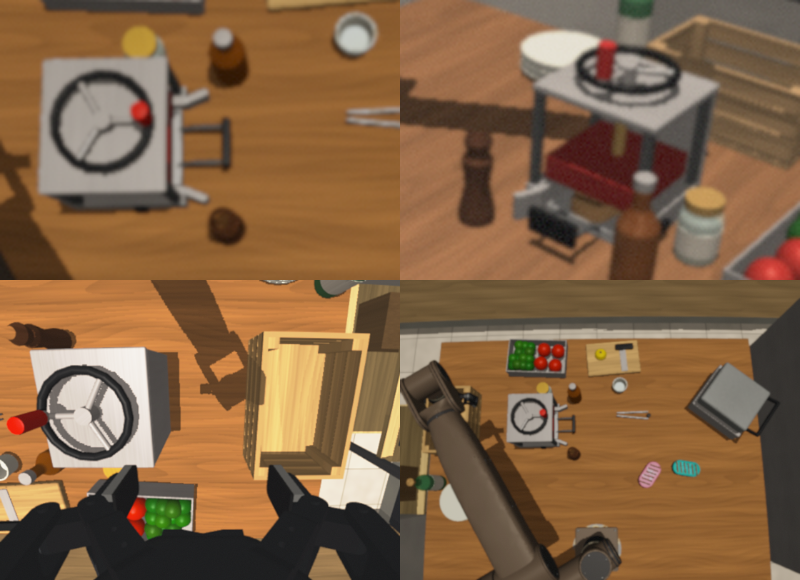

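Final pictures: the hood is low over the tray (scene panel, (620,165)) and bread shows in the mouth at (595,205). In the top panel the handle is at (228,143) facing out and the knob at (141,112) points to the front; the bystanders are unmoved. I check both numerically.

```bash
python3 - <<'E'
from h import *
f=lambda X:((proj('top',X)-130+.5)*2-.5).round(1)
for a in(-90,-80,-70): print('knob',a,f([.563+.065*np.cos(np.radians(a)),.265+.065*np.sin(np.radians(a)),.296]))
print('handle pred',f([.563+.04,.100,.066]),f([.563-.04,.100,.066]))
im=cv2.imread('pics/t5.png').astype(int)[130:270,130:330]
m=(im[:,:,2]>120)&(im[:,:,1]<60)&(im[:,:,0]<60);m[:40]=0;y,x=np.nonzero(m);print('knob seen',x.mean()*2,y.mean()*2, x.min()*2,x.max()*2,y.min()*2,y.max()*2)
a,b=cv2.imread('pics/top1.png'),cv2.imread('pics/t5.png')
d=cv2.absdiff(a,b).max(2)>40
for n,(u,v,w,h) in dict(ramekin=(295,135,25,25),tongs=(300,180,52,14),bottle=(233,143,22,28),mill=(234,234,20,18),jar=(190,142,22,15)).items(): print(n,d[v:v+h,u:u+w].mean().round(2))
E
```

```text
knob -90 [139.6 111.6]
knob -80 [139.1 103.6]
knob -70 [137.2  95.9]
handle pred [226.8 119.3] [226.6 167.2]
knob seen 139.70909090909092 110.07272727272728 132 146 100 118
ramekin 0.0
tongs 0.0
bottle 0.0
mill 0.0
jar 0.0
```

The knob is at −90°, on its stop. The tray handle is where predicted, and the bystanders show no change.

```bash
python3 -c "
from plant import ctrl
print(ctrl.sign_off())"
```

```text
the job is handed in; nothing more can be done
None
```

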